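# Hold a snap ring open at the groove of an idler axle

### The arm

A 7-joint arm with a two-finger parallel gripper is mounted at the origin on the work surface. World frame = base frame: x ahead of the robot, y to its left, z up, the work surface at z = 0. Lengths are in m, angles in rad, forces in N, time in s.
With the tool pointing down it reaches from about 0.4 to 0.85 m from the base axis. Payload 10.4 kg.
Tool frame: the origin (TCP) lies midway between the tips of the shut fingers; the grasp point (between the pads) lies 19 mm behind it; z points along the fingers, x is the direction in which the jaws open and shut, and the axes are right-handed (so a half turn about z gives the same grasp; the last joint's range is limited). The gripper opens to 85 mm and grips with 20 to 120 N. Pads are 22 mm wide; open, the fingers measure 114 mm over their backs; the gripper's body (76 mm by 85 mm) begins 54 mm behind the grasp point. The pads swing forward as they close: fully open they stand 13 mm farther back than shut.
Start: joints at [1.302, 0.332, -0.065, 1.46, 0.022, 1.35, -0.088], TCP at [0.152, -0.606, 0.194] pointing down, gripper open.
Joint ranges: [-2.6, 2.6], [-0.5, 2.12], [-1.47, 1.34], [0.16, 2.42], [-1.27, 4.41], [0.06, 2.06], [-2.6, 2.6]. Speed limits (rad/s): [2.22, 2.22, 2.79, 2.79, 3.14, 3.14, 3.14].

### API

Orientations are given as a unit quaternion [x, y, z, w].
In Python, from bench import bot gives the robot as it stands.
- The arm moves only by the tool jog_arm, never from a script. Its argument "motion" is a list of rows, each a list of 3 entries, a list of its own where there are three numbers: the closure, from 0 (fully open) to 1 (shut), then the shift along the world's x, y, z in mm, then the turn, a rotation vector about the world's x, y, z in rad. In form: [[gripper, [dx, dy, dz], [ax, ay, az]], ...]. A call has 1 to 20 rows; each row is the pose to reach, as a shift and turn from the pose measured when the call began; what a row does not reach only later rows make up. A row lasts 1/8 s, in which the tool goes at most 62.5 mm and 10.7 degrees, less where a joint would pass 70% of its speed; a pose out of reach is approached as far as the arm can. A call with a gripper value outside its range is refused whole. The fingers move at their own pace and stop on an object; "newtons" is the grip in N (left out, the last holds). Time passes only in rows, so rows that repeat a pose let the fingers close. It gives the time, the measured TCP pose, the force and the opening at its end, in the units of the state.
- bot.get_state(): the state, without advancing time (a new reading comes with each control period).
- bot.grab_frame(name): name is "scene" or "top"; returns the picture (400x640x3 uint8, red, green, blue); there is no depth.
- bot.camera_model(name): a dict with "fx", "fy", "cx", "cy" (pixels), "R" (3x3) and "t" (3): a world point X has camera coordinates R X + t. Camera axes: x right, y down, z forward; pixel columns grow to the right and rows downward; lengths in m; the calibration is good to about 2 mm. A picture is of the moment at which its call begins. camera_model takes no time and is no camera call.
- bot.hand_in(): hands the job in, once; it reports no verdict.
The state is a dict: "clock": time; "joints": joint angles; "dq": joint speeds; "joint_efforts": joint torques, N m; "ee_pos": TCP position; "tool_rot": TCP orientation; "ft_force": force on the tool from outside, world axes, zero at the start; "ft_torque": the same for the moment, N m; "width": finger opening in m.
Only numpy, scipy, OpenCV 4.12 (cv2) and the standard library are available. Lean on these libraries where they do the work, as an engineer would, in place of code of your own. Each camera call takes 0.05 s, during which the arm holds its last target.

### The job

Put the larger black idler wheel over the upright axle stub so that it sits flat on the axle's shoulder, and let go of it. Then take the snap-ring pliers from their stand by the handles, squeeze the handles fully to spread the ring on their tips, and slide the spread ring level down over the axle to the groove just above the wheel. The program finishes while holding it there: the pliers stay in the gripper, squeezed, with the ring around the axle at the groove and not pressed hard on the wheel; leave the other things on the bench where they are.

Things in the scene. Friction and masses are not known exactly. Their poses are not given: they have to be found in the camera images.
- wheel: Idler wheel to be mounted: black, 60 mm outside diameter, 26 mm high, through bore 30 mm; lies flat on the bench at the start. Origin: centre of its underside, z along its axis. 0.1 to 0.25 kg. Mount it with the same face up as it lies.
- axle: Grey bracket plate (90 x 90 x 12 mm) fixed to the bench, upright steel axle in its middle. Origin: on the bench under the axle, z up. Heights above the bench: a 40 mm thick column up to the shoulder at 50 mm; then the axle, 26 mm thick, with a 4 mm wide groove (23 mm across) from 76 to 80 mm, and a chamfered tip (18 mm across) ending at 90 mm. A seated wheel fills 50 to 76 mm.
- shoulder (a point): Point on the axle's centre line at the height of the shoulder, 50 mm above the bench; z up.
- groove (a point): Point on the axle's centre line at the middle of the groove's height, 78 mm above the bench, 2 mm above the seated wheel's top face; z up.
- stand: Grey pliers stand, fixed to the bench: a base plate 150 x 80 x 8 mm with two posts, 50 mm high, on which the pliers lie level. Origin on the bench under the pliers' pivot, x towards the ring end. Front post 22 x 24 mm under the pivot; rear post 12 x 80 mm, 110 mm behind it. It may stand left or right of the axle.
- pliers: Snap-ring pliers, 0.22 kg, level on the stand. Origin: pivot, at the handles' underside (50 mm above the bench); x towards the ring, z up. Two black handles, 16 mm high (z 0 to 16), 8 mm thick, from x -20 to -118 mm, splayed: 57 mm over all at x = -60; squeezed to the stop screw they are parallel, 36 mm over all. Squeezing spreads the tips and the ring captive on their pins.
- grip (a point): Grip point midway between the handles, at x = -60, z = 8 mm of the pliers, between the stand's posts; close the fingers across the handles (along the pliers' y). About 17 N on each handle reaches the stop; more does no harm. Squeezing here moves the pliers forward (their +x) by about 2 mm against the fingers; the ring end may droop 2 to 3 mm.
- ring (a point): Centre of the spread snap ring, fixed in the pliers at x = 78.4, y = 0, z = -12.75 mm (138.4 mm ahead of the grip point, 20.75 mm below it); z is the ring's axis. Flat dark steel, 2.5 mm thick, gap towards the pliers. Relaxed it is too narrow for the axle (about 23 mm inside); spread it is 34 mm inside, 43 mm outside.
- squeeze (a joint): Angle that each handle of the pliers has been squeezed in, rad: 0 relaxed, 0.2 at the stop (ring fully spread). A spring opens it again.
- tap_a: brass tap casting (a 55 mm long, 30 mm thick barrel with a 90 mm spout), lying flat; origin under the barrel's middle. Bystander, about 30 mm high.
- tap_b: second brass tap casting, same shape. Bystander.
- small_wheel: small black wheel, 38 mm across and 16 mm high, with a 12 mm bore too small for the axle; lies flat. Bystander.
- bar: pale bar of polishing compound, 110 x 35 x 30 mm. Bystander.
- screwdriver: screwdriver lying on the bench. Bystander.
- can: plain pale metal can, 60 mm across and 85 mm high, standing. Bystander.
- washer: flat steel washer, 44 mm across, 22 mm hole, 6 mm thick. Bystander.
Mind the look-alikes: they are no part of the job. What is shaped like the pliers but red is not meant. What is shaped like the wheel but red is not meant.

How it is judged:
On the way, in this order (a step that is already met when the one before it is completed fails the run):
1. the idler wheel sits flat on the axle's shoulder, let go (horizontal distance between wheel and axle below 0.004 m and z of wheel in the frame of shoulder between -0.002 and 0.002 m and angle between wheel's own z axis and vertical below 0.06 rad and contact force between the fingers and wheel below 0.1 N), for 0.2 s.
2. the pliers are held up clear of their stand with the ring spread (value of joint squeeze above 0.15 rad and contact force between the fingers and pliers above 4 N and height (world z) of ring above 0.055 m and contact force between pliers and stand below 0.1 N), for 0.2 s.
3. the spread ring has come in over the top of the axle (value of joint squeeze above 0.15 rad and contact force between the fingers and pliers above 4 N and horizontal distance between ring and groove below 0.008 m and z of ring in the frame of groove between 0.004 and 0.06 m), for 0.02 s.
At the end, for the whole second after the job is handed in: Wheel on the shoulder (4 mm off-centre, 2 mm height), fingers off it. Pliers gripped (4 N), squeezed past 0.15 rad, still; ring around the axle: 5 mm off-centre, 3 mm below to 2.5 mm above mid-groove, level to 0.1 rad, under 12 N on wheel and axle. The program finishes while holding (all of step 1 and value of joint squeeze above 0.15 rad and contact force between the fingers and pliers above 4 N and horizontal distance between ring and groove below 0.005 m and z of ring in the frame of groove between -0.003 and 0.0025 m and angle between the z axis of ring and the z axis of groove, either way round below 0.1 rad and contact force between pliers and wheel below 12 N and contact force between pliers and axle below 12 N and linear speed of pliers below 0.02 m/s); the arm keeps its last pose, push and grip.
It fails at once if a bystander was shifted by more than 40 mm (distance of any of tap_a, tap_b, small_wheel, bar, screwdriver, can, washer from where it was at the start of the episode above 0.04 m).
It also fails if it takes over 51 s, if anything falls off the work surface, if the arm or the gripper's body presses on something with over 40 N, if the wrist force passes 120 N, or if a joint passes its speed limit or range.

## Working session

There is one attempt and no reset: what is moved stays moved. The work goes in short steps, Python scripts to look and compute and a tool call to move; the robot and the scene stay as the last step left them, time stands still between calls to the robot, and variables do not carry over. Pictures are saved under pics/ and viewed, and the job is handed in when it is done.

Besides the shell and the picture viewer there is one more tool, called after ">>>" by a JSON object that holds its "name" and its "arguments", one argument or row to a line. jog_arm: Moves the arm, as the interface text tells. Its arguments: {"type":"object","properties":{"motion":{"type":"array"},"newtons":{"type":"number"}},"required":["motion"]}

```bash
ls; mkdir -p pics
python3 - <<'E'
from bench import bot
import cv2
for n in("scene","top"):
    f=bot.grab_frame(n); cv2.imwrite(f"pics/{n}0.png",f[:,:,::-1]); c=bot.camera_model(n); print(n,c)
print(bot.get_state())
E
```

```text
pics
scene {'fx': 398.66253007214783, 'fy': 398.66253007214783, 'cx': 321.58277960963505, 'cy': 209.45916004506594, 'R': array([[-0.777116  ,  0.62935287, -0.00238603],
       [ 0.34169862,  0.41873477, -0.84136986],
       [-0.52851943, -0.65465728, -0.54045449]]), 't': array([ 0.36817726, -0.10616116,  1.25270512])}
top {'fx': 475.8280966293896, 'fy': 475.8280966293896, 'cx': 320.0709759042549, 'cy': 203.02110915477618, 'R': array([[ 0.01662956, -0.99979711,  0.01136617],
       [-0.99559681, -0.0176064 , -0.09207067],
       [ 0.09225211, -0.00978503, -0.9956876 ]]), 't': array([-0.00466365,  0.48518726,  1.39688661])}
{'clock': 0.1, 'joints': array([ 1.30241959,  0.33279886, -0.06469509,  1.46085437,  0.02160693,
        1.34990946, -0.08851382]), 'dq': array([-0.00010763, -0.0027385 ,  0.00022751, -0.00265657, -0.00012917,
        0.00046544,  0.00017199]), 'joint_efforts': array([ 1.38861418e-03, -6.26746559e+01,  4.92950901e-02, -3.92429173e+01,
        1.63460925e-02,  7.01270183e-03,  7.74238316e-06]), 'ee_pos': array([ 0.15196428, -0.60584731,  0.19360306]), 'tool_rot': array([ 7.88451466e-01, -6.15096642e-01, -5.22184253e-04, -3.65171825e-04]), 'ft_force': array([-0.46861816, -0.09099601, -0.54659142]), 'ft_torque': array([ 0.00189167, -0.01732997,  0.0057594 ]), 'width': 0.08564164921822746}
```

View pics/scene0.png

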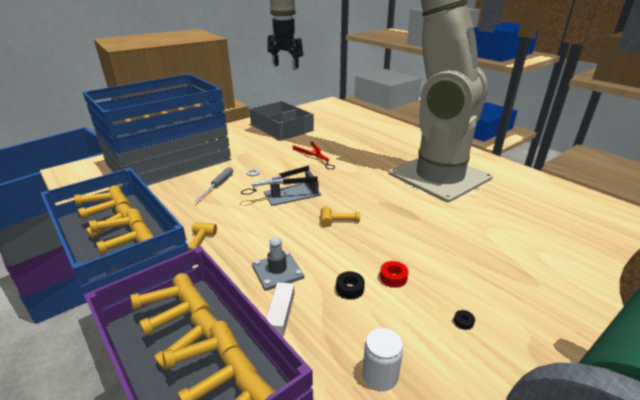

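View pics/top0.png

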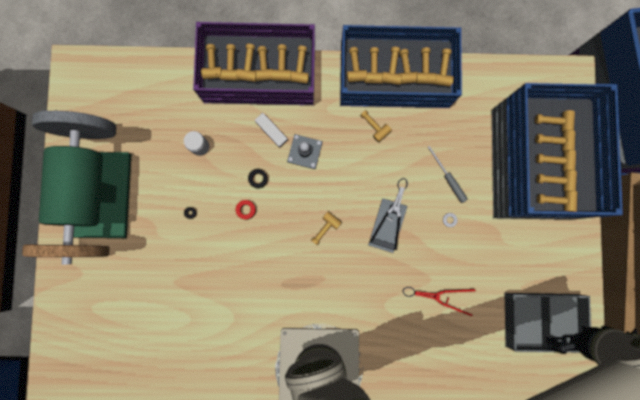

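The scene image shows the black wheel at (350,285), the red look-alike at (394,273), the small black wheel at (464,319), the axle at (277,260), the pliers on their stand at (290,185) and the red pliers at (313,152).

In the top view the wheel candidates are black at (258,178), red at (246,209) and small black at (190,212). The pliers candidates are the black-handled pair on the stand at (388,220) and the red pair at (440,297). I choose the black wheel at (258,178) and the pliers on the stand, and will check both in crops.

Run:
```python
import cv2,numpy as np
t=cv2.imread("pics/top0.png");s=cv2.imread("pics/scene0.png")
a=cv2.resize(t[120:260,230:430],None,fx=4,fy=4,interpolation=cv2.INTER_CUBIC); cv2.imwrite("pics/tc.png",a)
a=cv2.resize(s[155:305,230:420],None,fx=4,fy=4,interpolation=cv2.INTER_CUBIC); cv2.imwrite("pics/sc.png",a)
```

```text
(no output)
```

View pics/tc.png

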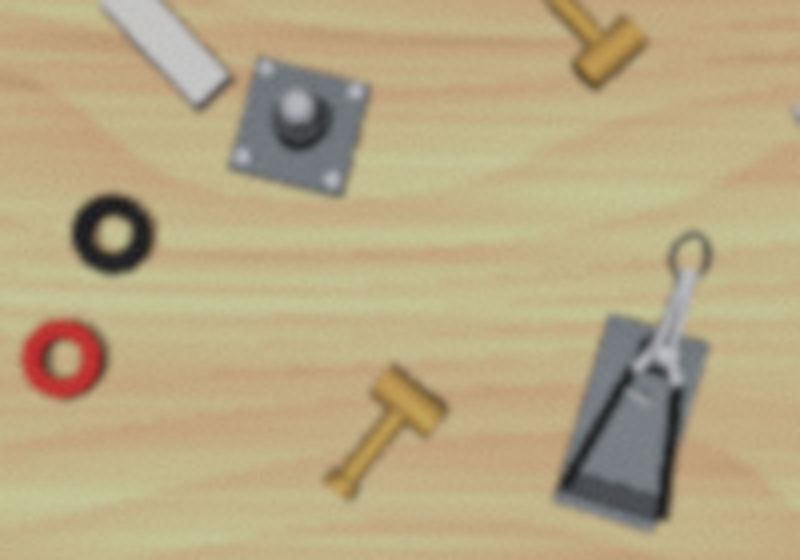

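View pics/sc.png

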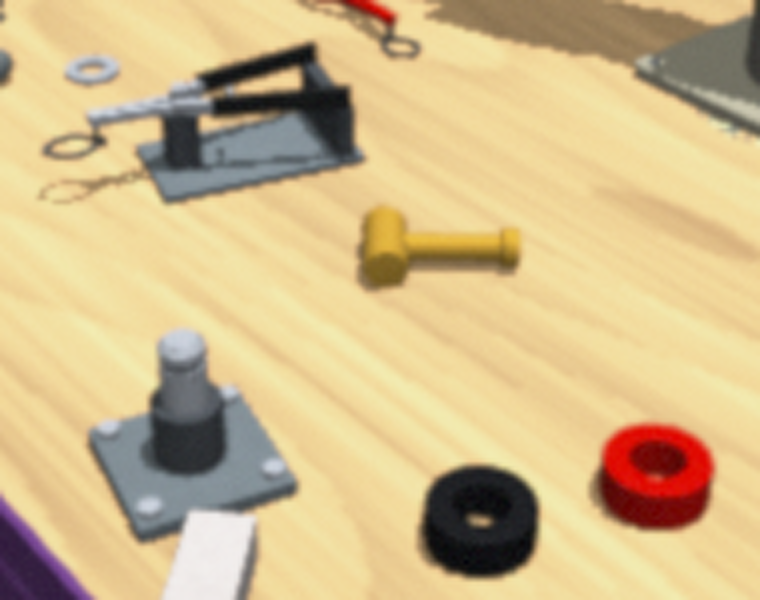

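The crops confirm the choices: the black 60 mm wheel and the black-handled pliers on the stand. Next I measure.

```bash
cat > h.py <<'E'
import numpy as np,cv2
from bench import bot
C={n:bot.camera_model(n) for n in("scene","top")}
def ray(n,u,v):
    c=C[n];R=np.array(c["R"]);t=np.array(c["t"])
    d=R.T@np.array([(u-c["cx"])/c["fx"],(v-c["cy"])/c["fy"],1]);return -R.T@t,d
def onz(n,p,z):
    o,d=ray(n,*p);return o+d*(z-o[2])/d[2]
def proj(n,X):
    c=C[n];q=np.array(c["R"])@np.array(X)+np.array(c["t"]);return np.array([c["fx"]*q[0]/q[2]+c["cx"],c["fy"]*q[1]/q[2]+c["cy"]])
def blob(mask,seed,S):
    n,l,st,ce=cv2.connectedComponentsWithStats(mask.astype(np.uint8))
    ids=[i for i in range(1,n) if st[i,4]>20*S]
    i=min(ids,key=lambda i:np.hypot(*(ce[i]-seed)));m=(l==i).astype(np.uint8)
    c=max(cv2.findContours(m,0,cv2.CHAIN_APPROX_NONE)[0],key=cv2.contourArea);return m,c
def cen(c):
    M=cv2.moments(c);return np.array([M['m10']/M['m00'],M['m01']/M['m00']])
E
python3 - <<'E'
from h import *
S=4
for n,ws,ps in(("top",(258,178),(305,150)),("scene",(350,285),(277,260))):
    im=cv2.imread(f"pics/{n}0.png");
    def roi(c,r):
        x0,y0=c[0]-r,c[1]-r
        return cv2.resize(im[y0:y0+2*r,x0:x0+2*r],None,fx=S,fy=S,interpolation=cv2.INTER_CUBIC),np.array([x0,y0])
    def back(p,o): return (np.asarray(p)+.5)/S-.5+o
    g,o=roi(ws,25); gr=cv2.cvtColor(g,cv2.COLOR_BGR2GRAY)
    m,c=blob(gr<105,(100,100),S); p=back(cen(cv2.convexHull(c)),o); print(n,"wheel",p,[onz(n,p,z)[:2].round(4) for z in(.013,)], (2*np.sqrt(cv2.contourArea(cv2.convexHull(c))/np.pi))/S)
    g,o=roi(ps,32); hsv=cv2.cvtColor(g,cv2.COLOR_BGR2HSV)
    m,c=blob((hsv[...,1]<70)&(hsv[...,2]<165)|(hsv[...,0]>85)&(hsv[...,0]<130)&(hsv[...,2]<200),(128,128),S)
    cv2.imwrite(f"pics/m_{n}.png",np.hstack([g,cv2.cvtColor(m*255,cv2.COLOR_GRAY2BGR)]))
    b=cv2.boxPoints(cv2.minAreaRect(c)); P=np.array([onz(n,back(q,o),.012)[:2] for q in b]); print("plate",P.round(4).tolist(),P.mean(0),[np.linalg.norm(P[i]-P[i-1]) for i in range(4)])
E
```

```text
top wheel [257.83653394 178.04553091] [array([0.5583, 0.1923])] 19.867165345562018
plate [[0.6082, 0.1095], [0.6999, 0.0878], [0.6772, -0.0035], [0.5857, 0.0188]] [0.64278218 0.05314135] [np.float64(0.09344004701401867), np.float64(0.0942759931026593), np.float64(0.0940033849591956), np.float64(0.09419363727874473)]
scene wheel [349.47213371 285.13453988] [array([0.5587, 0.1963])] 29.03178929861032
plate [[0.682, -0.0236], [0.5748, -0.0443], [0.6143, 0.1168], [0.706, 0.1247]] [0.64427778 0.04338385] [np.float64(0.150281367919856), np.float64(0.10921570169368393), np.float64(0.16589744970054726), np.float64(0.09199988973680617)]
```

View pics/m_top.png

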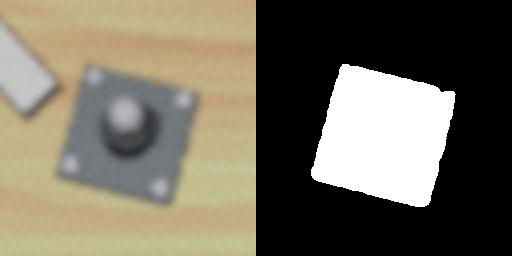

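View pics/m_scene.png

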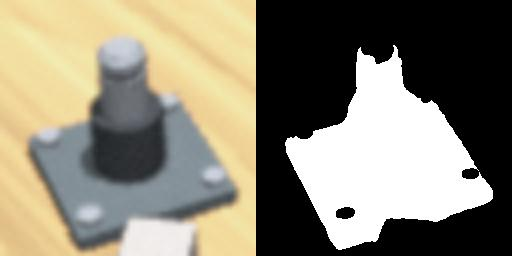

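Run:
```python
from h import *
S=4
im={n:cv2.imread(f"pics/{n}0.png") for n in C}
def roi(n,c,r):
    x0,y0=c[0]-r,c[1]-r
    return cv2.resize(im[n][y0:y0+2*r,x0:x0+2*r],None,fx=S,fy=S,interpolation=cv2.INTER_CUBIC),np.array([x0,y0])
def back(p,o): return (np.asarray(p)+.5)/S-.5+o
# bolts (local peaks) top: crop coords from picture
for n,c0,sd in(("top",(305,150),[(94,76),(184,99),(160,187),(70,163)]),("scene",(277,260),[(49,135),(168,100),(214,174),(90,213)])):
    g,o=roi(n,c0,32); gr=cv2.cvtColor(g,cv2.COLOR_BGR2GRAY).astype(float); P=[]
    for s in sd:
        x,y=s; w=gr[y-11:y+12,x-11:x+12]; w=np.clip(w-np.percentile(w,60),0,None); yy,xx=np.mgrid[-11:12,-11:12]
        P.append(onz(n,back((x+(w*xx).sum()/w.sum(),y+(w*yy).sum()/w.sum()),o),.014)[:2])
    P=np.array(P); print(n,"bolts",P.round(4).tolist(),P.mean(0), np.mean(P[::2],0),np.mean(P[1::2],0))
# projected predictions
for X in [(.643,.053,.09),(.643,.053,.05)]:
    for n,c0 in(("top",(305,150)),("scene",(277,260))):
        print(X,n,(proj(n,X)-np.array(c0)+32+.5)*4-.5)
# pliers
g,o=roi("top",(390,215),42); cv2.imwrite("pics/pl.png",cv2.resize(g,None,fx=1.75,fy=1.75))
gr=cv2.cvtColor(g,cv2.COLOR_BGR2GRAY)
m=(gr<55).astype(np.uint8); print(o); cv2.imwrite("pics/plm.png",m*255)
g,o=roi("scene",(288,187),42); cv2.imwrite("pics/pls.png",cv2.resize(g,None,fx=1.75,fy=1.75));print(o)
```

```text
top bolts [[0.6888, 0.08], [0.6725, 0.0108], [0.6029, 0.0284], [0.6196, 0.0969]] [0.64596027 0.05401386] [0.64585079 0.05418509] [0.64606975 0.05384264]
scene bolts [[0.6663, 0.0052], [0.5952, 0.0233], [0.6147, 0.0949], [0.6844, 0.0787]] [0.64015176 0.0505532 ] [0.6404736  0.05008389] [0.63982993 0.0510225 ]
(0.643, 0.053, 0.09) top [125.78099946 112.80787252]
(0.643, 0.053, 0.09) scene [118.73410196  42.71775632]
(0.643, 0.053, 0.05) top [126.97862291 124.27465523]
(0.643, 0.053, 0.05) scene [123.71576297 102.84045912]
[348 173]
[246 145]
```

View pics/pl.png

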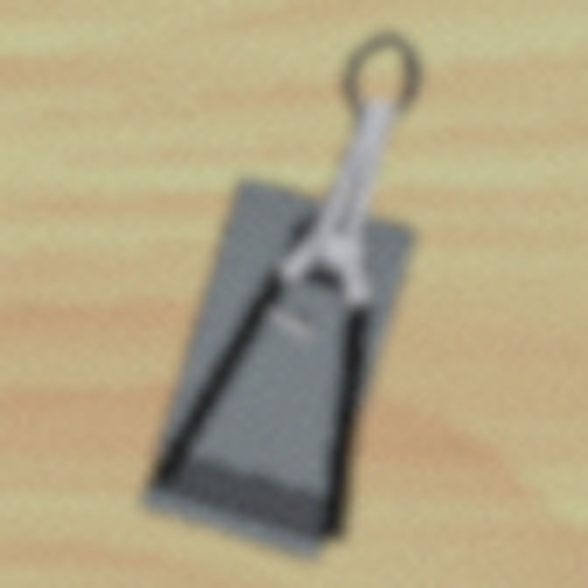

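View pics/pls.png

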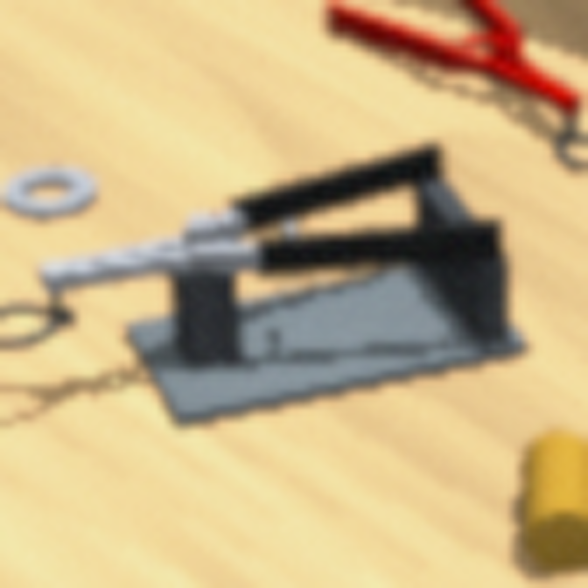

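View pics/plm.png

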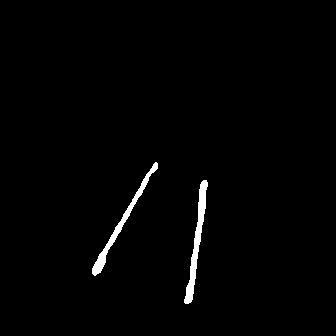

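Run:
```python
from h import *
S=4
im=cv2.imread("pics/top0.png"); o=np.array([348,173])
back=lambda p:(np.asarray(p)+.5)/S-.5+o
g=cv2.resize(im[173:257,348:432],None,fx=S,fy=S,interpolation=cv2.INTER_CUBIC)
gr=cv2.cvtColor(g,cv2.COLOR_BGR2GRAY)
n,l,st,ce=cv2.connectedComponentsWithStats((gr<60).astype(np.uint8)); L=[]
for i in range(1,n):
    if st[i,4]<100: continue
    ys,xs=np.nonzero(l==i); P=np.array([onz("top",back((x,y)),.062)[:2] for x,y in zip(xs,ys)])
    m=P.mean(0); d=np.linalg.svd(P-m,full_matrices=False)[2][0]; d*=np.sign(d[0]); t=(P-m)@d
    L.append((m,d)); print("handle",m,d,t.min(),t.max(),m+d*t.min(),m+d*t.max())
ax=L[0][1]+L[1][1]; ax/=np.linalg.norm(ax); ay=np.array([-ax[1],ax[0]]); print("axis",ax,np.arctan2(ax[1],ax[0]))
# pick point on mid-line where outer width 57 => centreline separation 57-8/cos
(m1,d1),(m2,d2)=L
q=(m1+m2)/2
def sep(p):
    a=[((p-m)@ax)/(d@ax) for m,d in L]; pts=[m+d*k for (m,d),k in zip(L,a)]; return (pts[0]-pts[1])@ay,(pts[0]+pts[1])/2
for s in np.arange(-.06,.07,.02):
    w,c=sep(q+ax*s); print(round(s,3),w.round(4),c.round(4))
# ring
hs=cv2.cvtColor(g,cv2.COLOR_BGR2HSV)
m=(gr<125)&(np.arange(336)[:,None]<62); 
ys,xs=np.nonzero(m); e=cv2.fitEllipse(cv2.convexHull(np.c_[xs,ys].astype(np.int32))); print(e, onz("top",back(e[0]),.0372))
# stand plate mask
mm=(gr<60)|((hs[...,0]>80)&(hs[...,0]<130)&(hs[...,2]<175)&(hs[...,1]>15)); mm[:100]=0
cv2.imwrite("pics/st.png",mm*np.uint8(255))
k,c=blob(mm,(140,220),S); r=cv2.minAreaRect(c);b=np.array([onz("top",back(p),.008)[:2] for p in cv2.boxPoints(r)]); print(b.round(4).tolist(), b.mean(0))
```

```text
handle [ 0.41101931 -0.16450599] [ 0.87586032 -0.48256471] -0.04360964312909538 0.051592302536729986 [ 0.37282336 -0.14346151] [ 0.45620696 -0.18940261]
handle [ 0.39816678 -0.2186264 ] [ 0.99075077 -0.13569421] -0.04516635857923645 0.04618656296514318 [ 0.35341818 -0.21249758] [ 0.44392616 -0.22489365]
axis [ 0.94928343 -0.31442166] -0.3198473513836581
-0.06 0.0777 [ 0.3475 -0.1731]
-0.04 0.0703 [ 0.3665 -0.1794]
-0.02 0.0628 [ 0.3855 -0.1857]
0.0 0.0554 [ 0.4045 -0.192 ]
0.02 0.048 [ 0.4234 -0.1983]
0.04 0.0406 [ 0.4424 -0.2046]
0.06 0.0331 [ 0.4614 -0.2109]
((218.3521728515625, 45.290374755859375), (35.70409393310547, 41.86360168457031), 62.04081344604492) [ 0.54498931 -0.23905942  0.0372    ]
[[0.3657, -0.1453], [0.5014, -0.1853], [0.4795, -0.262], [0.3442, -0.2213]] [ 0.42268776 -0.20348901]
```

View pics/st.png

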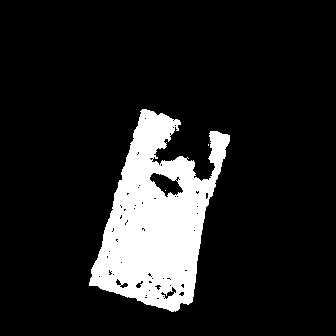

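Estimates so far:

| Item | Position (m) | Yaw (rad) |
|---|---|---|
| Wheel | (0.5585, 0.194) | – |
| Axle | (0.644, 0.054) | – |
| Grip point | (0.420, -0.197) | -0.315 |

First move is above the wheel.

>>> {"name": "jog_arm", "arguments": {
  "motion": [
    [0,[40,50,0],[0,0,0]],
    [0,[80,100,0],[0,0,0]],
    [0,[120,150,0],[0,0,0]],
    [0,[160,200,0],[0,0,0]],
    [0,[200,250,0],[0,0,0]],
    [0,[240,300,0],[0,0,0]],
    [0,[270,350,0],[0,0,0]],
    [0,[300,405,0],[0,0,0]],
    [0,[325,460,0],[0,0,0]],
    [0,[350,520,0],[0,0,0]],
    [0,[370,580,0],[0,0,0]],
    [0,[380,640,0],[0,0,0]],
    [0,[390,695,-20],[0,0,0]],
    [0,[400,750,-50],[0,0,0]],
    [0,[406,800,-80],[0,0,0]],
    [0,[406,800,-100],[0,0,0]],
    [0,[406,800,-100],[0,0,0]]
  ],
  "newtons": 40
}}

```text
clock: 2.22
ee_pos: [0.5569, 0.1933, 0.0918]
tool_rot: [0.789, -0.615, -0.001, 0.001]
ft_force: [-0.4, -0.4, 0.4]
width: 0.0854
```

```bash
cat > snap.py <<'E'
import sys
from h import *
tag=sys.argv[1]; out=[]
for n,c,r in [("scene",eval(sys.argv[2]),int(sys.argv[4])),("top",eval(sys.argv[3]),int(sys.argv[4]))]:
    if c is None: continue
    f=bot.grab_frame(n)[:,:,::-1]; cv2.imwrite(f"pics/{tag}_{n}.png",f)
    x0=max(0,min(640-2*r,c[0]-r));y0=max(0,min(400-2*r,c[1]-r));k=400/(2*r)
    print(n,"origin",x0,y0,"scale",k)
    out.append(cv2.resize(f[y0:y0+2*r,x0:x0+2*r],(400,400),interpolation=cv2.INTER_CUBIC))
cv2.imwrite(f"pics/{tag}.png",np.hstack(out))
s=bot.get_state();print(s["clock"],s["ee_pos"],s["width"],s["joints"].round(2),s["ft_force"])
E
python3 snap.py a "(350,270)" "(260,175)" 50
```

```text
scene origin 300 220 scale 4.0
top origin 210 125 scale 4.0
2.325 [0.55855064 0.19272075 0.09415814] 0.08556427040101439 [ 0.16  0.42 -0.71  1.65  0.3   1.18 -1.95] [ 0.17955984 -0.26195242  0.63083886]
```

View pics/a.png

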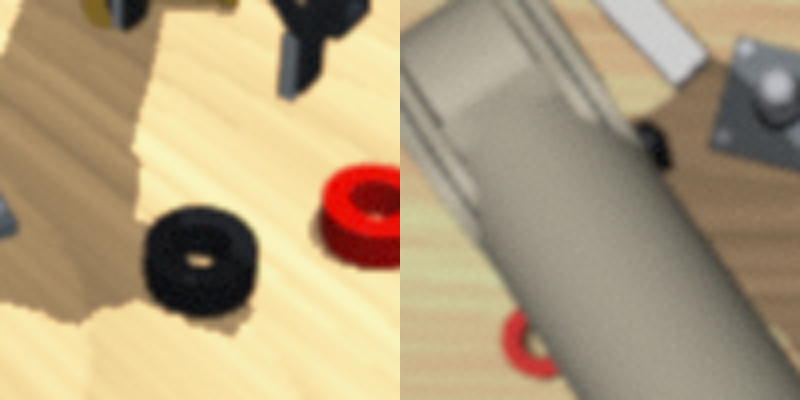

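The scene crop shows the wheel under the open gripper, with the visible finger clear of it and of the red wheel. The top view is blocked by the arm. I descend and grip.

>>> {"name": "jog_arm", "arguments": {
  "motion": [
    [0,[0,1,-30],[0,0,0]],
    [0,[0,1,-60],[0,0,0]],
    [0,[0,1,-80],[0,0,0]],
    [0,[0,1,-90],[0,0,0]],
    [0,[0,1,-90],[0,0,0]],
    [1,[0,1,-90],[0,0,0]],
    [1,[0,1,-90],[0,0,0]],
    [1,[0,1,-90],[0,0,0]],
    [1,[0,1,-90],[0,0,0]],
    [1,[0,1,-90],[0,0,0]],
    [1,[0,1,-90],[0,0,0]]
  ],
  "newtons": 40
}}

```text
clock: 3.7
ee_pos: [0.5586, 0.1937, 0.0042]
tool_rot: [0.788, -0.616, -0.0, -0.0]
ft_force: [-0.3, 0.3, -0.4]
width: 0.0003
```

```bash
python3 snap.py b "(350,260)" "(270,175)" 50
```

```text
scene origin 300 210 scale 4.0
top origin 220 125 scale 4.0
3.8 [0.55855621 0.1937732  0.00415331] -8.824147451053694e-05 [ 0.12  0.53 -0.67  1.72  0.38  1.03 -2.01] [0.01314762 0.56212464 0.06654605]
```

View pics/b.png

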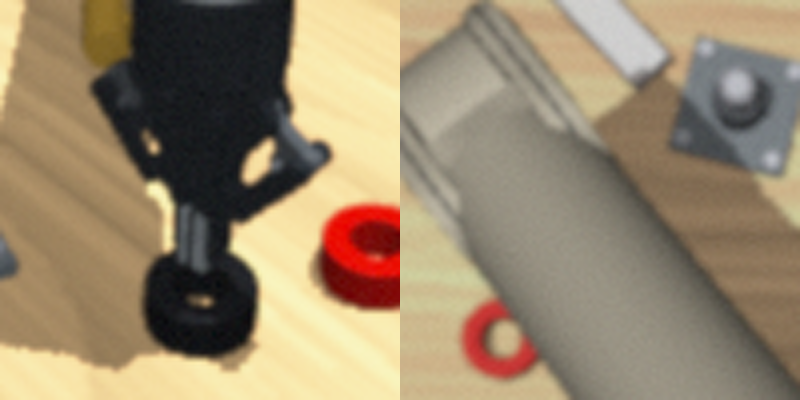

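Run:
```python
from h import *
for X in [(.5586,.1937,.004),(.5586,.1937,.026),(.5586,.1937,.05)]:
    p=proj("scene",X); print(X,p,(p-[300,210])*4)
f=cv2.imread("pics/b_scene.png")[240:310,310:390]
cv2.imwrite("pics/b2.png",cv2.resize(f,None,fx=7,fy=7,interpolation=cv2.INTER_CUBIC))
```

```text
(0.5586, 0.1937, 0.004) [348.51765061 287.62978766] [194.07060246 310.51915064]
(0.5586, 0.1937, 0.026) [348.88419866 279.73151554] [195.53679464 278.92606215]
(0.5586, 0.1937, 0.05) [349.29643934 270.84867172] [197.18575735 243.39468687]
```

View pics/b2.png

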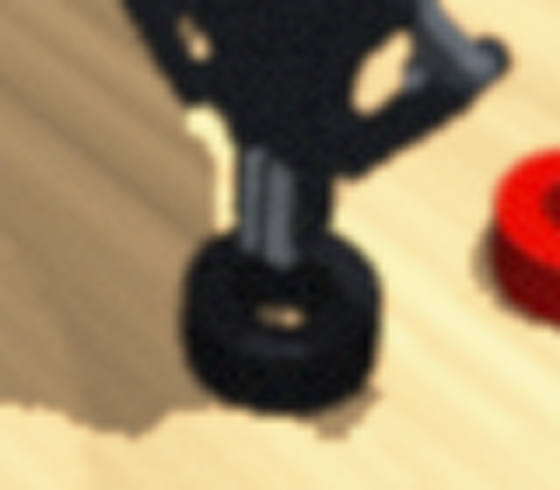

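Run:
```python
from h import *
def mk(name,x0,y0,w,k,pts,out):
    f=cv2.imread(name)[y0:y0+w,x0:x0+w]; f=cv2.resize(f,None,fx=k,fy=k,interpolation=cv2.INTER_CUBIC)
    for X,c in pts:
        p=(proj("scene",X)-[x0,y0]+.5)*k; cv2.drawMarker(f,tuple(int(v) for v in p),c,0,10,1)
    return f
a=np.array([.243,-.970,0])
T=np.array([.152,-.6058,.1936])
A=mk("pics/scene0.png",255,20,60,6,[(T,(0,0,255)),(T+[0,0,.013]+a*.0425,(0,255,0)),(T+[0,0,.013]-a*.0425,(255,255,0))],0)
T=np.array([.5586,.1927,.0942])
B=mk("pics/a_scene.png",310,210,60,6,[(T,(0,0,255)),(T+[0,0,.013]+a*.0425,(0,255,0)),(T+[0,0,.013]-a*.0425,(255,255,0))],0)
cv2.imwrite("pics/chk.png",np.hstack([A,B]))
```

```text
(no output)
```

View pics/chk.png

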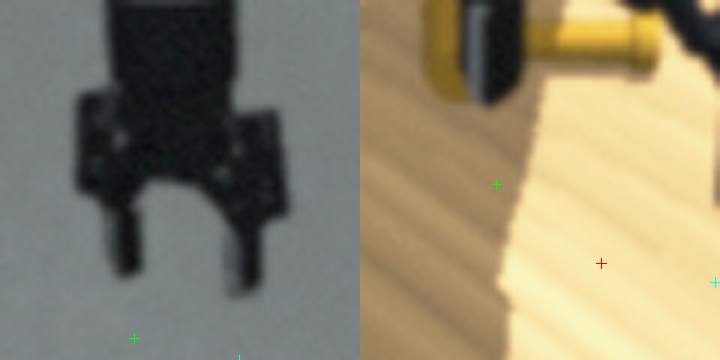

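Run:
```python
from h import *
T=np.array([.152,-.6058,.1936]);a=np.array([.243,-.970,0])
f=cv2.imread("pics/top0.png")[290:400,500:640]; k=5
f=cv2.resize(f,None,fx=k,fy=k,interpolation=cv2.INTER_CUBIC)
f=cv2.convertScaleAbs(f,alpha=2,beta=20)
for X,c in [(T,(0,0,255)),(T+[0,0,.013]+a*.0425,(0,255,0)),(T+[0,0,.013]-a*.0425,(255,255,0))]:
    p=(proj("top",X)-[500,290]+.5)*k; print(p/k+[500,290]); cv2.drawMarker(f,tuple(int(v) for v in p),c,0,14,2)
cv2.imwrite("pics/chk2.png",f)
```

```text
[556.03832015 330.51687688]
[574.58917817 327.51062363]
[542.60086762 335.30590432]
```

View pics/chk2.png

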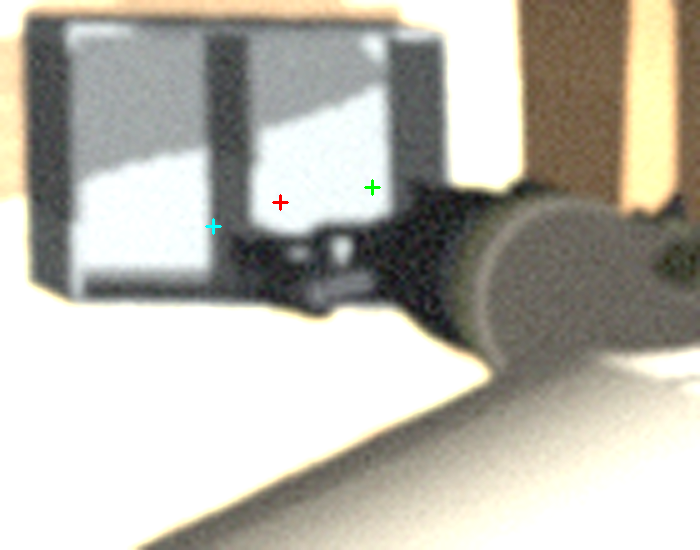

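The fingers shut without touching the wheel. In both pictures the fingertips appear about 35 to 45 mm higher than the reported TCP. I open again and measure this offset.

>>> {"name": "jog_arm", "arguments": {
  "motion": [
    [0,[0,0,0],[0,0,0]],
    [0,[0,0,0],[0,0,0]],
    [0,[0,0,0],[0,0,0]],
    [0,[0,0,0],[0,0,0]]
  ]
}}

```text
clock: 4.3
ee_pos: [0.5586, 0.1937, 0.0042]
tool_rot: [0.788, -0.616, -0.0, -0.0]
ft_force: [0.3, 0.2, 0.5]
width: 0.0721
```

```bash
python3 snap.py c "(350,260)" None 50
python3 - <<'E'
from h import *
s=bot.get_state(); T=s["ee_pos"]; a=np.array([.243,-.970,0]); b=np.array([.97,.243,0])
f=cv2.imread("pics/c.png"); 
for z,c in((.02,(0,0,255)),(.04,(0,255,0)),(.06,(255,255,0))):
  for sg in(1,-1):
    P=[(proj("scene",np.r_[(T+a*sg*.0425+b*e)[:2],z])-[300,210]+.5)*4 for e in(-.011,.011)]
    cv2.line(f,*[tuple(int(v) for v in p) for p in P],c,1)
cv2.imwrite("pics/c2.png",cv2.resize(f,None,fx=1.5,fy=1.5))
E
```

```text
scene origin 300 210 scale 4.0
4.35 [0.55852394 0.1937538  0.00414015] 0.07919508555263602 [ 0.12  0.53 -0.67  1.72  0.38  1.03 -2.01] [-0.71155765  0.30098897 -0.19382739]
```

View pics/c2.png

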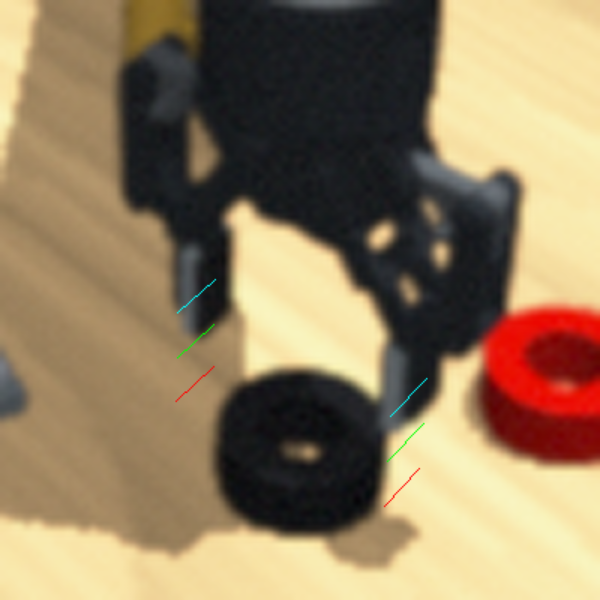

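With the fingers open, the tips sit near z = 0.053 against an expected 0.017, so the real tips are about 35 mm above the reported TCP. I descend a further 34 mm and grip, watching the force.

>>> {"name": "jog_arm", "arguments": {
  "motion": [
    [0,[0,0,-10],[0,0,0]],
    [0,[0,0,-20],[0,0,0]],
    [0,[0,0,-29],[0,0,0]],
    [0,[0,0,-34],[0,0,0]],
    [0,[0,0,-34],[0,0,0]],
    [0,[0,0,-34],[0,0,0]]
  ]
}}

```text
clock: 5.1
ee_pos: [0.5587, 0.1938, -0.0296]
tool_rot: [0.788, -0.616, -0.0, -0.0]
ft_force: [0.5, -0.1, 0.1]
width: 0.0856
```

>>> {"name": "jog_arm", "arguments": {
  "motion": [
    [1,[0,0,0],[0,0,0]],
    [1,[0,0,0],[0,0,0]],
    [1,[0,0,0],[0,0,0]],
    [1,[0,0,0],[0,0,0]]
  ],
  "newtons": 40
}}

```text
clock: 5.6
ee_pos: [0.5591, 0.194, -0.0289]
tool_rot: [0.788, -0.616, 0.0, -0.001]
ft_force: [-1.6, -0.3, 5.9]
width: 0.0576
```

```bash
python3 snap.py d "(350,260)" None 50
```

```text
scene origin 300 210 scale 4.0
5.65 [ 0.5591683   0.1940041  -0.02885689] 0.05754555585054659 [ 0.11  0.57 -0.65  1.74  0.41  0.97 -2.03] [-1.31514955 -0.15020979  5.35834844]
```

View pics/d.png

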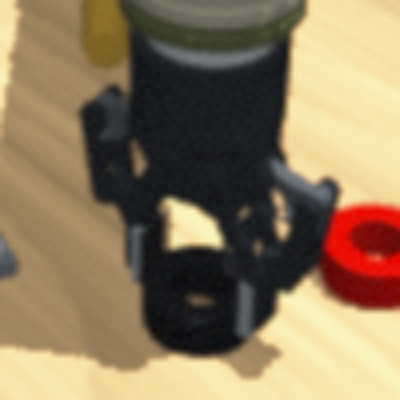

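The fingers hold the wheel, width 57.6 mm. Its underside is on the bench at reported z = -0.029, so seated corresponds to about +0.021. I lift and carry it above the axle.

>>> {"name": "jog_arm", "arguments": {
  "motion": [
    [1,[0,0,20],[0,0,0]],
    [1,[0,0,60],[0,0,0]],
    [1,[0,0,105],[0,0,0]],
    [1,[15,-30,105],[0,0,0]],
    [1,[35,-65,105],[0,0,0]],
    [1,[60,-100,105],[0,0,0]],
    [1,[80,-130,105],[0,0,0]],
    [1,[85,-140,105],[0,0,0]],
    [1,[85,-140,105],[0,0,0]],
    [1,[85,-140,105],[0,0,0]]
  ]
}}

```text
clock: 6.9
ee_pos: [0.6435, 0.0559, 0.0766]
tool_rot: [0.788, -0.615, -0.0, -0.001]
ft_force: [-0.1, 1.1, -1.8]
width: 0.0573
```

```bash
python3 snap.py e "(277,240)" "(305,150)" 45
```

```text
scene origin 232 195 scale 4.444444444444445
top origin 260 105 scale 4.444444444444445
7.0 [0.64363067 0.05565613 0.07646035] 0.05742459962860863 [ 0.31  0.54 -0.64  1.51  0.34  1.2  -1.7 ] [-0.29214464  0.41712738 -1.62401606]
```

View pics/e.png

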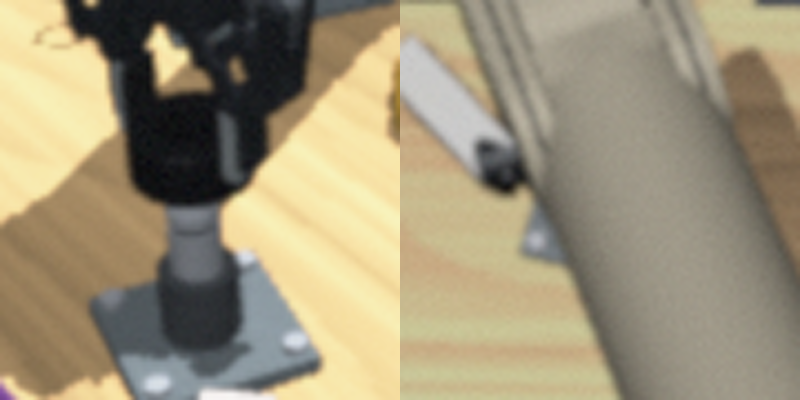

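Run:
```python
from h import *
f=cv2.imread("pics/e_scene.png")[205:285,240:320]
f=cv2.convertScaleAbs(cv2.resize(f,None,fx=7.5,fy=7.5,interpolation=cv2.INTER_CUBIC),alpha=2.2,beta=0)
cv2.imwrite("pics/e2.png",f)
```

```text
(no output)
```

View pics/e2.png

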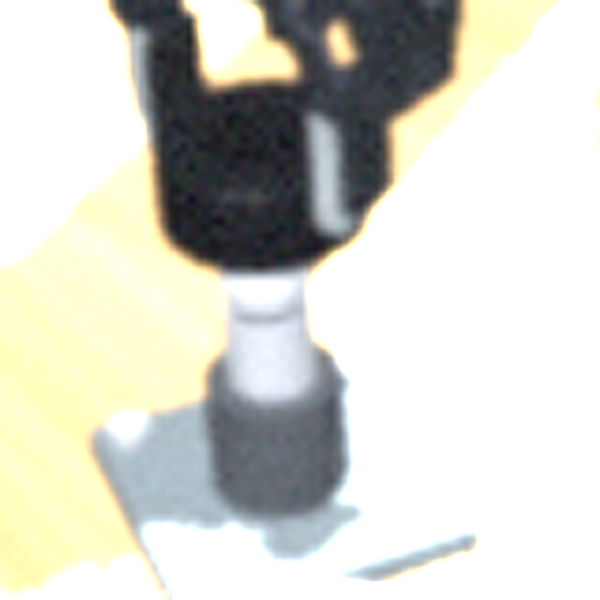

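Run:
```python
from h import *
from scipy.optimize import least_squares
f=cv2.imread("pics/e_scene.png"); g=cv2.cvtColor(f,cv2.COLOR_BGR2GRAY).astype(np.float32); K=8
x0,y0=240,205
G=cv2.resize(g[y0:y0+80,x0:x0+80],None,fx=K,fy=K,interpolation=cv2.INTER_CUBIC)
def tosub(u,v): return (u-x0+.5)*K-.5,(v-y0+.5)*K-.5
def frm(a,b): return (a+.5)/K-.5+x0,(b+.5)/K-.5+y0
# shaft edges: gradient extrema in rows y(real)=245..255
for v in range(243,258,2):
    r=G[int(tosub(0,v)[1])]; 
    d=np.gradient(cv2.GaussianBlur(r.reshape(1,-1),(0,0),3)[0] if 0 else np.convolve(r,np.ones(5)/5,'same'))
    c=int(tosub(275.3,0)[0]); L=c-70+np.argmin(d[c-70:c-20]); R=c+20+np.argmax(d[c+20:c+70])
    print(v,frm(L,0)[0].round(2),frm(R,0)[0].round(2),((frm(L,0)[0]+frm(R,0)[0])/2).round(2))
for z in(.06,.07,.085): print("axle pred",z,proj("scene",(.644,.054,z)))
# wheel bottom boundary: for columns, last dark->bright going down
cols=np.arange(262,284,1.); B=[]
for u in cols:
    c=G[:,int(tosub(u,0)[0])]; i=int(tosub(0,228)[1]); 
    seg=c[i:i+150]; j=np.argmax(seg>60); B.append(frm(0,i+j)[1])
print(np.c_[cols,np.round(B,2)].tolist())
for v in range(222,240,3):
    r=G[int(tosub(0,v)[1])]; c=int(tosub(272,0)[0]); j=np.nonzero(r[:c]>75)[0].max(); print(v,"left",frm(j,0)[0])
# predicted for wheel at (.644,.054), bottom z
for ctr in((.644,.054),(.642,.056)):
    th=np.linspace(0,2*np.pi,360); P=np.array([proj("scene",(ctr[0]+.03*np.cos(t),ctr[1]+.03*np.sin(t),.105)) for t in th]); Q=np.array([proj("scene",(ctr[0]+.03*np.cos(t),ctr[1]+.03*np.sin(t),.118)) for t in th])
    print(ctr,"bottom low pt",P[P[:,1].argmax()],"left",P[P[:,0].argmin()],Q[Q[:,0].argmin()],"right",P[:,0].max())
    lo=[P[(abs(P[:,0]-u)<.6)][:,1].max().round(2) for u in(262,266,270,274,278)]; print(lo)
```

```text
243 268.56 281.19 274.88
245 269.06 281.06 275.06
247 268.81 281.19 275.0
249 268.94 281.69 275.31
251 268.81 283.81 276.31
253 267.19 283.81 275.5
255 266.81 283.81 275.31
257 266.94 283.81 275.38
axle pred 0.06 [275.11389495 250.06473967]
axle pred 0.07 [274.80327856 246.32911208]
axle pred 0.085 [274.32977889 240.63456876]
[[262.0, 236.06], [263.0, 237.44], [264.0, 238.19], [265.0, 238.81], [266.0, 239.44], [267.0, 239.69], [268.0, 240.06], [269.0, 240.44], [270.0, 240.81], [271.0, 240.94], [272.0, 240.94], [273.0, 240.94], [274.0, 240.94], [275.0, 240.94], [276.0, 240.81], [277.0, 240.81], [278.0, 240.69], [279.0, 240.56], [280.0, 240.19], [281.0, 239.94], [282.0, 227.94], [283.0, 227.94]]
222 left 259.4375
225 left 259.8125
228 left 260.0625
231 left 260.3125
234 left 260.6875
237 left 262.0625
(0.644, 0.054) bottom low pt [272.20106089 241.74040166] left [258.97951836 234.08427027] [258.42107882 228.9131079 ] right 288.2988319280236
[np.float64(239.43), np.float64(241.03), np.float64(241.68), np.float64(241.7), np.float64(241.17)]
(0.642, 0.056) bottom low pt [273.59641884 241.82793483] left [260.33331777 234.01660528] [259.78667118 228.99504577] right 289.6532713116739
[np.float64(238.49), np.float64(240.7), np.float64(241.64), np.float64(241.83), np.float64(241.5)]
```

Lateral check in the scene view puts the wheel about 1.4 px, or 3 mm, to the camera's right of the axle line. I correct by (+2.4, -1.0) mm and start the wheel over the tip.

>>> {"name": "jog_arm", "arguments": {
  "motion": [
    [1,[2.4,-1.0,0],[0,0,0]],
    [1,[2.4,-1.0,-5],[0,0,0]],
    [1,[2.4,-1.0,-12],[0,0,0]],
    [1,[2.4,-1.0,-18],[0,0,0]],
    [1,[2.4,-1.0,-24],[0,0,0]],
    [1,[2.4,-1.0,-24],[0,0,0]]
  ]
}}

```text
clock: 7.75
ee_pos: [0.6456, 0.0545, 0.0517]
tool_rot: [0.788, -0.615, -0.0, -0.001]
ft_force: [0.7, 0.7, -2.2]
width: 0.0571
```

>>> {"name": "jog_arm", "arguments": {
  "motion": [
    [1,[0,0,-8],[0,0,0]],
    [1,[0,0,-15],[0,0,0]],
    [1,[0,0,-22],[0,0,0]],
    [1,[0,0,-27],[0,0,0]],
    [1,[0,0,-30],[0,0,0]],
    [1,[0,0,-31],[0,0,0]],
    [1,[0,0,-31],[0,0,0]]
  ]
}}

```text
clock: 8.62
ee_pos: [0.6457, 0.0546, 0.0212]
tool_rot: [0.789, -0.615, -0.0, -0.001]
ft_force: [-2.3, -0.3, 2.6]
width: 0.0574
```

```bash
python3 snap.py f "(277,240)" None 40
```

```text
scene origin 237 200 scale 5.0
8.675 [0.64574858 0.054557   0.02116453] 0.05724524040353539 [ 0.3   0.6  -0.61  1.55  0.37  1.11 -1.73] [-2.88831639 -0.39249939  2.72208434]
```

View pics/f.png

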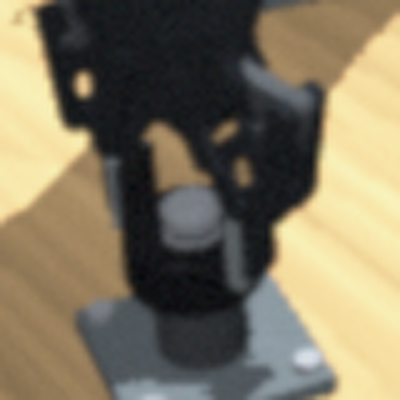

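The wheel appears seated: upward reaction at reported z 0.0212, axle tip showing through the bore. I release, retreat upward and swing out of view.

>>> {"name": "jog_arm", "arguments": {
  "motion": [
    [0,[0,0,0],[0,0,0]],
    [0,[0,0,0],[0,0,0]],
    [0,[0,0,0],[0,0,0]],
    [0,[0,0,0],[0,0,0]],
    [0,[0,0,15],[0,0,0]],
    [0,[0,0,40],[0,0,0]],
    [0,[0,0,70],[0,0,0]],
    [0,[0,0,100],[0,0,0]],
    [0,[-30,-45,110],[0,0,-0.1]],
    [0,[-65,-90,110],[0,0,-0.2]],
    [0,[-100,-130,110],[0,0,-0.3]],
    [0,[-140,-170,110],[0,0,-0.4]],
    [0,[-180,-210,110],[0,0,-0.5]],
    [0,[-226,-252,110],[0,0,-0.56]],
    [0,[-226,-252,110],[0,0,-0.56]],
    [0,[-226,-252,110],[0,0,-0.56]]
  ]
}}

```text
clock: 10.68
ee_pos: [0.4204, -0.1971, 0.1322]
tool_rot: [-0.588, 0.809, -0.001, 0.001]
ft_force: [-0.4, 0.6, 0.7]
width: 0.0854
```

```bash
python3 snap.py g "(277,240)" "(330,180)" 50; python3 -c "
from h import *
from scipy.spatial.transform import Rotation as R
print(R.from_quat(bot.get_state()['tool_rot']).as_matrix().round(4))"
```

```text
scene origin 227 190 scale 4.0
top origin 280 130 scale 4.0
10.775 [ 0.42085125 -0.19632006  0.13173943] 0.08505949238857437 [ 0.82  0.05 -0.49  1.93  0.03  1.16 -1.56] [ 0.79333282 -0.39287661  0.99277237]
[[-3.065e-01 -9.519e-01  2.200e-03]
 [-9.519e-01  3.065e-01  7.000e-04]
 [-1.300e-03 -1.900e-03 -1.000e+00]]
```

View pics/g.png

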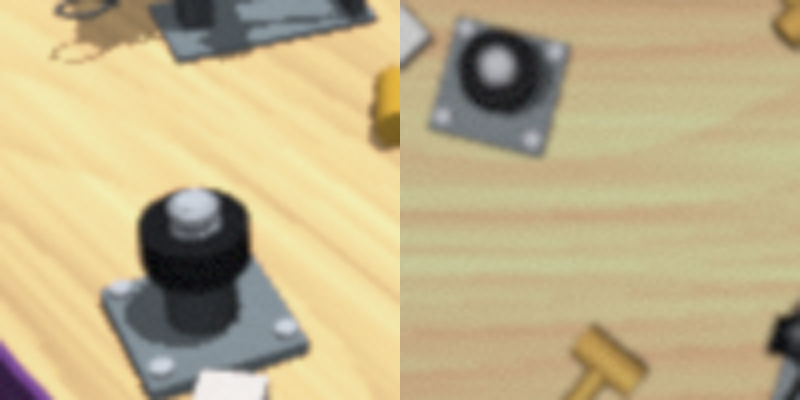

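The wheel sits level on the shoulder with the axle tip through the bore, at crop (193,205) in the scene view and (497,65) in the top view. Next I check the gripper over the pliers.

Run:
```python
from h import *
T=bot.get_state()["ee_pos"]; a=np.array([-.3065,-.9519,0]); b=np.array([.9519,-.3065,0])
G=np.array([.4195,-.197]); 
o=[]
for n,(x0,y0,w) in dict(scene=(245,110,90),top=(340,170,90)).items():
    f=cv2.imread(f"pics/g_{n}.png")[y0:y0+w,x0:x0+w]; k=400/w; f=cv2.resize(f,(400,400),interpolation=cv2.INTER_CUBIC)
    P=lambda X:tuple(int(v) for v in (proj(n,X)-[x0,y0]+.5)*k)
    for dz,c in((.013,(0,0,255)),(.033,(0,255,0)),(.048,(255,255,0))):
        for s in(1,-1):
            q=T+a*s*.0425; cv2.line(f,P(q-b*.011+[0,0,dz]),P(q+b*.011+[0,0,dz]),c,1)
    # pliers axis at z .058
    cv2.line(f,P(np.r_[G-b[:2]*.058,.058]),P(np.r_[G+b[:2]*.06,.058]),(255,0,255),1)
    cv2.drawMarker(f,P(np.r_[G,.058]),(255,0,255),0,8,1)
    o.append(f)
cv2.imwrite("pics/g2.png",np.hstack(o))
```

```text
(no output)
```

View pics/g2.png

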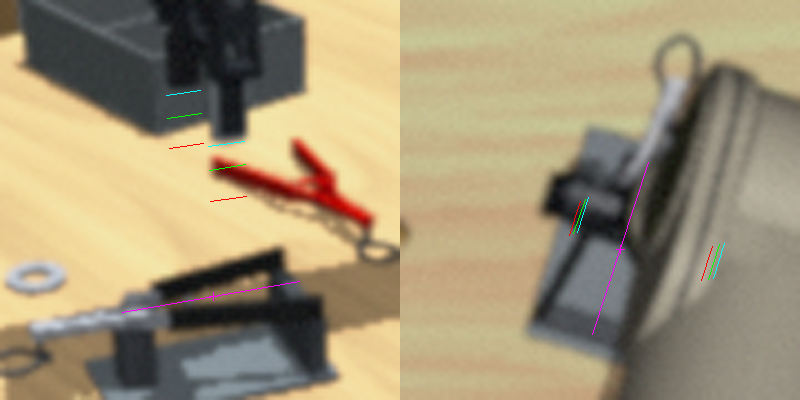

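Fingertips open are at about reported z + 0.052, which agrees with the earlier offset. I descend to reported z ≈ -0.001 at the grip point, pause, then squeeze.

>>> {"name": "jog_arm", "arguments": {
  "motion": [
    [0,[-3,0,-40],[0,0,0]],
    [0,[-3,0,-80],[0,0,0]],
    [0,[-3,0,-110],[0,0,0]],
    [0,[-3,0,-126],[0,0,0]],
    [0,[-3,0,-133],[0,0,0]],
    [0,[-3,0,-133],[0,0,0]],
    [0,[-3,0,-133],[0,0,0]]
  ]
}}

```text
clock: 11.65
ee_pos: [0.4186, -0.1966, -0.0003]
tool_rot: [-0.589, 0.808, -0.001, 0.001]
ft_force: [-0.6, 0.2, 0.7]
width: 0.0855
```

```bash
python3 snap.py i "(290,180)" "(390,210)" 45
```

```text
scene origin 245 135 scale 4.444444444444445
top origin 345 165 scale 4.444444444444445
11.75 [ 0.41841542 -0.19666696 -0.00048131] 0.08536739214913865 [ 0.79  0.23 -0.48  2.06  0.14  0.88 -1.65] [-0.19606726 -0.48429669  0.9237806 ]
```

View pics/i.png

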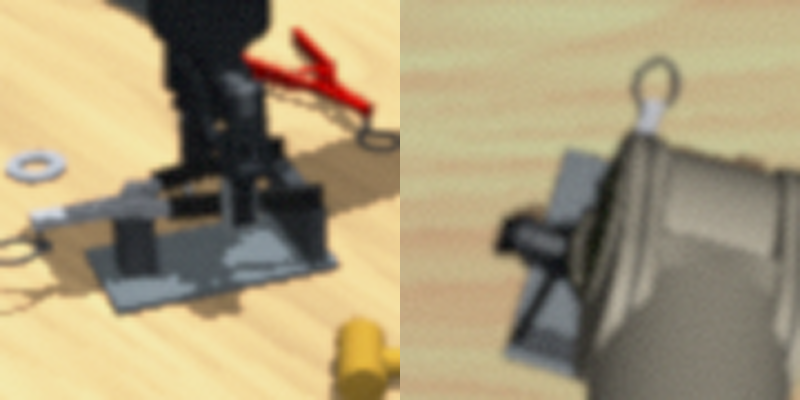

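The near finger stands outside the near handle at crop (240,200), about at x = -60 of the pliers. I squeeze.

>>> {"name": "jog_arm", "arguments": {
  "motion": [
    [1,[0,0,0],[0,0,0]],
    [1,[0,0,0],[0,0,0]],
    [1,[0,0,0],[0,0,0]],
    [1,[0,0,0],[0,0,0]],
    [1,[0,0,0],[0,0,0]],
    [1,[0,0,0],[0,0,0]],
    [1,[0,0,0],[0,0,0]]
  ],
  "newtons": 70
}}

```text
clock: 12.62
ee_pos: [0.4191, -0.1974, 0.0015]
tool_rot: [-0.589, 0.808, -0.002, 0.001]
ft_force: [-9.0, 3.6, 25.8]
width: 0.0331
```

```bash
python3 snap.py j "(290,180)" "(390,210)" 45
```

```text
scene origin 245 135 scale 4.444444444444445
top origin 345 165 scale 4.444444444444445
12.725 [ 0.41912125 -0.19743111  0.00150011] 0.03284345145884853 [ 0.79  0.23 -0.48  2.06  0.14  0.88 -1.65] [-8.8277233   2.21876284 24.48321803]
```

View pics/j.png

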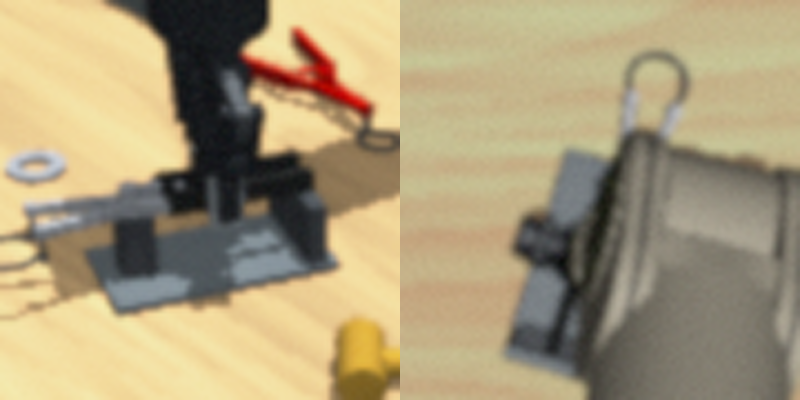

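The ring is spread and the width of 33 mm matches the stop, allowing for the -2.7 mm bias also seen on the wheel. I lift straight up.

>>> {"name": "jog_arm", "arguments": {
  "motion": [
    [1,[0,0,4],[0,0,0]],
    [1,[0,0,12],[0,0,0]],
    [1,[0,0,30],[0,0,0]],
    [1,[0,0,55],[0,0,0]],
    [1,[0,0,80],[0,0,0]],
    [1,[0,0,95],[0,0,0]],
    [1,[0,0,95],[0,0,0]],
    [1,[0,0,95],[0,0,0]]
  ]
}}

```text
clock: 13.72
ee_pos: [0.4185, -0.1972, 0.0956]
tool_rot: [-0.589, 0.808, -0.001, 0.001]
ft_force: [0.1, 0.1, -2.3]
width: 0.0329
```

```bash
python3 snap.py k "(270,155)" "(390,190)" 45
```

```text
scene origin 225 110 scale 4.444444444444445
top origin 345 145 scale 4.444444444444445
13.825 [ 0.41849348 -0.19711014  0.09549354] 0.032871399744768166 [ 0.82  0.09 -0.49  1.98  0.05  1.08 -1.58] [ 0.90549073  1.12526255 -2.20823838]
```

View pics/k.png

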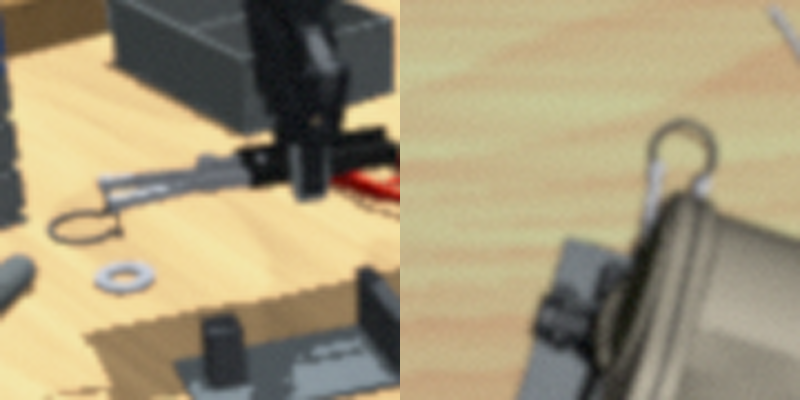

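```bash
cat > ring.py <<'E'
from h import *
def ringpts(img,box,thr):
    x0,y0,x1,y1=box; K=4
    g=cv2.cvtColor(img[y0:y1,x0:x1],cv2.COLOR_BGR2GRAY); G=cv2.resize(g,None,fx=K,fy=K,interpolation=cv2.INTER_CUBIC)
    ys,xs=np.nonzero(G<thr); return (np.c_[xs,ys]+.5)/K-.5+[x0,y0]
def circ(n,pts,h):
    P=np.array([onz(n,p,h)[:2] for p in pts]); A=np.c_[2*P,np.ones(len(P))]
    for _ in range(4):
        s=np.linalg.lstsq(A,(P**2).sum(1),rcond=None)[0]; r=np.sqrt(s[2]+s[:2]@s[:2]); e=abs(np.linalg.norm(P-s[:2],axis=1)-r)
        k=e<.004; P=P[k];A=A[k]
    return s[:2],r,len(P),e.mean()
E
python3 - <<'E'
from ring import *
t=cv2.imread("pics/k_top.png");s=cv2.imread("pics/k_scene.png")
g=lambda i:cv2.cvtColor(i,cv2.COLOR_BGR2GRAY)
print(g(t)[168:186,488-90:512-90]);print(g(s)[154:168,234:256])
E
```

```text
[[192 191 191 189 187 186 186 183 184 182 179 183 184 185 180 181 182 182
  183 180 181 183 183 181]
 [192 189 188 186 186 181 181 180 182 181 184 182 184 181 182 184 182 184
  180 183 182 184 184 184]
 [185 183 182 182 181 180 180 177 177 174 174 175 175 179 183 181 181 184
  182 182 184 184 184 185]
 [184 182 179 181 179 178 177 170 161 151 151 154 158 165 174 183 182 185
  183 184 182 185 181 182]
 [176 180 179 176 177 169 160 144 133 124 120 127 134 145 159 170 176 181
  183 182 185 183 183 183]
 [177 178 178 176 167 150 130 118 114 113 123 129 129 129 135 146 164 178
  182 184 183 184 185 183]
 [178 177 177 168 148 125 115 122 131 137 139 140 138 136 126 127 142 163
  180 187 186 184 185 185]
 [181 179 177 155 129 115 131 154 163 165 159 151 143 142 133 124 128 149
  175 184 187 188 188 185]
 [183 182 167 142 121 130 159 175 182 181 178 171 160 155 142 128 117 138
  169 184 189 191 191 188]
 [186 181 161 129 125 150 175 188 187 189 186 185 181 171 153 128 112 123
  158 181 193 191 188 191]
 [188 180 155 123 130 164 183 189 191 191 190 190 188 184 170 145 120 116
  150 181 191 19
[... 1321 characters left out ...]
3 204 204 202 201 199 184 147
  185 209 214 215]
 [218 182 138 157 191 202 201 201 203 205 205 205 203 199 191 160 137 117
  153 201 214 215]
 [221 188 139 155 190 196 198 197 198 197 196 193 188 173 150 121 109 102
  135 196 212 216]
 [224 211 164 135 145 151 166 170 170 166 157 150 137 123 129 144 157 151
  166 199 213 215]
 [223 222 211 176 153 142 139 136 133 131 129 131 137 147 169 192 197 197
  200 206 212 213]
 [219 223 222 217 215 208 193 181 176 173 175 184 191 195 200 206 209 209
  208 208 209 209]
 [217 219 221 224 225 225 222 218 212 208 205 205 206 206 205 207 207 209
  210 208 209 209]
 [217 217 220 221 223 226 226 225 223 220 216 212 210 208 207 206 208 208
  208 207 207 209]]
```

Run:
```python
from ring import *
t=cv2.imread("pics/k_top.png");s=cv2.imread("pics/k_scene.png")
pt=ringpts(t,(398,170,418,181),145); ps=ringpts(s,(234,156,251,166),160)
b=np.array([.9519,-.3065])
for h in(.120,.124,.128,.132,.136):
    a=circ("top",pt,h);c=circ("scene",ps,h); print(h,a[0].round(4),a[1].round(4),a[2],"|",c[0].round(4),c[1].round(4),c[2],(a[0]-c[0]).round(4))
print(np.array([.4185,-.1971])+b*.1384)
```

```text
0.12 [ 0.5484 -0.2402] 0.0185 911 | [ 0.5347 -0.2566] 0.0209 666 [0.0137 0.0164]
0.124 [ 0.5478 -0.2394] 0.0185 912 | [ 0.5385 -0.249 ] 0.0207 670 [0.0093 0.0095]
0.128 [ 0.5472 -0.2386] 0.0184 912 | [ 0.5424 -0.2414] 0.0206 671 [0.0048 0.0027]
0.132 [ 0.5466 -0.2379] 0.0183 912 | [ 0.5462 -0.2338] 0.0204 675 [ 0.0004 -0.0041]
0.136 [ 0.546  -0.2371] 0.0183 913 | [ 0.55   -0.2262] 0.0202 679 [-0.004  -0.0109]
[ 0.55024296 -0.2395196 ]
```

Ring measured at about (0.547, -0.238, 0.130) with the tool at (0.4185, -0.197, 0.0955). I carry it above the axle.

>>> {"name": "jog_arm", "arguments": {
  "motion": [
    [1,[10,25,0],[0,0,0]],
    [1,[22,60,0],[0,0,0]],
    [1,[35,100,0],[0,0,0]],
    [1,[48,140,0],[0,0,0]],
    [1,[62,180,0],[0,0,0]],
    [1,[75,220,0],[0,0,0]],
    [1,[88,255,0],[0,0,0]],
    [1,[96,280,0],[0,0,0]],
    [1,[98,292,0],[0,0,0]],
    [1,[98,292,0],[0,0,0]],
    [1,[98,292,0],[0,0,0]],
    [1,[98,292,0],[0,0,0]]
  ]
}}

```text
clock: 15.32
ee_pos: [0.5165, 0.0936, 0.0955]
tool_rot: [-0.588, 0.809, -0.001, 0.001]
ft_force: [0.5, -0.6, -2.4]
width: 0.0332
```

```bash
python3 snap.py l "(285,225)" "(305,155)" 45
```

```text
scene origin 240 180 scale 4.444444444444445
top origin 260 110 scale 4.444444444444445
15.425 [0.51651262 0.09405283 0.09555546] 0.03293230014635599 [ 0.37  0.27 -0.73  1.82  0.2   1.12 -2.31] [ 0.41069096 -0.40354319 -1.49135287]
```

View pics/l.png

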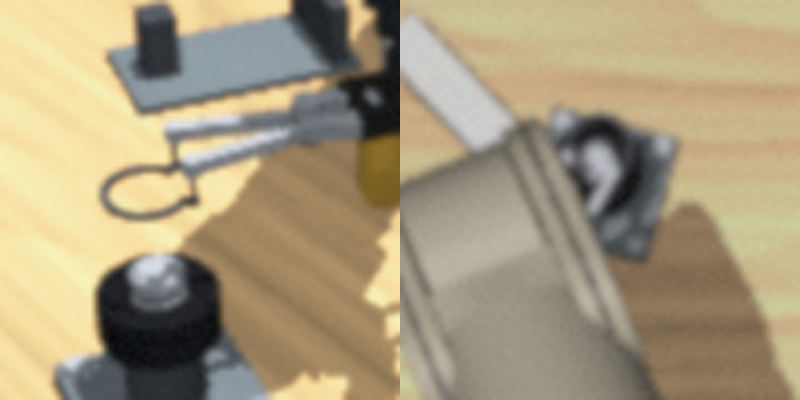

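Run:
```python
from ring import *
s=cv2.imread("pics/l_scene.png");t=cv2.imread("pics/l_top.png")
ps=ringpts(s,(261,215,281,231),140)
r=np.array([-.777,.629]);r/=np.linalg.norm(r);d=np.array([-.629,-.777])
for h in(.126,.130,.134):
    c=circ("scene",ps,h); print(h,c[0].round(4),c[1].round(4),c[2],c[3].round(4),"lat",(c[0]@r).round(4),"dep",(c[0]@d).round(4))
A=np.array([.6435,.0545]); print("axle lat",A@r,A@d)
print("ring est ee+off",np.array([.5165,.0940])+[.1285,-.041])
f=np.hstack([cv2.resize(s[210:260,255:305],(400,400),interpolation=cv2.INTER_CUBIC),cv2.resize(t[125:175,280:330],(400,400),interpolation=cv2.INTER_CUBIC)])
f=cv2.convertScaleAbs(f,alpha=1.4)
cv2.imwrite("pics/l2.png",f)
g=cv2.cvtColor(s,cv2.COLOR_BGR2GRAY); print(g[233:252,264:288])
for z,R in((.09,.009),(.08,.013)): print([proj("scene",(A[0]+R*np.cos(k),A[1]+R*np.sin(k),z)).round(1).tolist() for k in np.arctan2(r[1],r[0])+np.array([0,1.571,3.1416,4.712])])
```

```text
0.126 [0.641  0.0482] 0.0198 835 0.0011 lat -0.4679 dep -0.4406
0.13 [0.6439 0.0533] 0.0196 835 0.0011 lat -0.467 dep -0.4464
0.134 [0.6469 0.0583] 0.0195 838 0.0011 lat -0.4661 dep -0.4522
axle lat -0.46586577083786285 -0.447108
ring est ee+off [0.645 0.053]
[[227 227 225 226 226 224 225 225 227 230 230 233 233 235 235 234 225 188
  157 137 127 126 125 126]
 [228 227 225 225 225 224 226 224 225 227 227 230 232 233 234 232 219 172
  144 134 127 125 124 125]
 [226 226 226 226 225 225 223 225 224 224 225 228 227 228 229 219 188 157
  145 141 135 127 126 125]
 [228 227 227 225 225 222 218 213 210 213 217 223 219 208 204 177 144 137
  140 142 138 134 132 131]
 [227 227 227 224 214 206 184 170 174 182 198 213 204 186 163 121  94  93
  110 127 134 137 137 135]
 [226 223 218 202 164 134 137 162 192 205 209 214 209 194 173 135  98  68
   64  76  92 120 135 139]
 [219 202 167 127  95 106 160 199 212 216 218 218 207 170 145 128 117  78
   43  38  53  80 108 127]
 [171 128  87  60  74 130 172 206 215 216 215 216 196 150 125 117 107  79
   47  35  34  44  68  98]
 [108  60  41  39  79 141 174 19
[... 509 characters left out ...]
7 100 101 103 107 105  98 100 102  94
   62  40  33  33  34  36]
 [ 30  30  34  32  34  65  91  92  85  85  86  89  92 100 107 120 105  76
   50  39  35  34  31  34]
 [ 29  27  22  28  32  51  80  90  93  93  93  95 104 121 109  94  71  47
   36  36  36  36  28  27]
 [ 29  20  26  28  29  35  50  62  76  83  84  82  84  87  72  51  42  38
   35  37  34  34  30  26]
 [ 33  34  32  36  34  30  34  42  47  52  51  50  49  46  40  35  36  38
   35  35  33  32  23  20]
 [ 24  32  33  34  36  31  37  36  37  34  37  38  35  36  37  38  35  36
   36  32  30  26  20  12]]
[[278.8, 238.7], [274.9, 236.1], [270.2, 238.7], [274.1, 241.4]]
[[281.0, 242.6], [275.4, 238.8], [268.6, 242.6], [274.2, 246.4]]
```

View pics/l2.png

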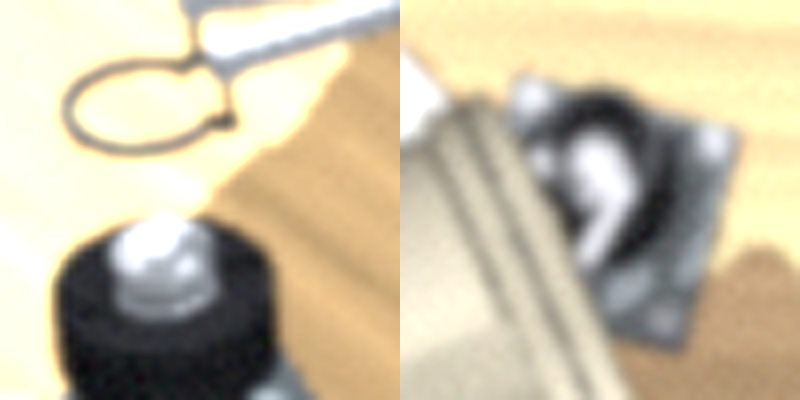

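The scene view puts the ring about 2 mm camera-left of the axle line. I correct by (-1.6, +1.2) mm and lower to just above the tip.

>>> {"name": "jog_arm", "arguments": {
  "motion": [
    [1,[-1.6,1.2,-8],[0,0,0]],
    [1,[-1.6,1.2,-18],[0,0,0]],
    [1,[-1.6,1.2,-27],[0,0,0]],
    [1,[-1.6,1.2,-32],[0,0,0]],
    [1,[-1.6,1.2,-32],[0,0,0]],
    [1,[-1.6,1.2,-32],[0,0,0]]
  ]
}}

```text
clock: 16.18
ee_pos: [0.5151, 0.0954, 0.0638]
tool_rot: [-0.588, 0.809, -0.002, 0.001]
ft_force: [0.4, 0.8, -2.2]
width: 0.0332
```

```bash
python3 snap.py m "(285,240)" "(305,155)" 30
```

```text
scene origin 255 210 scale 6.666666666666667
top origin 275 125 scale 6.666666666666667
16.275 [0.51515764 0.09532682 0.06385097] 0.033062362697958626 [ 0.36  0.31 -0.72  1.85  0.23  1.06 -2.33] [-0.30455382  1.41560799 -2.48479542]
```

View pics/m.png

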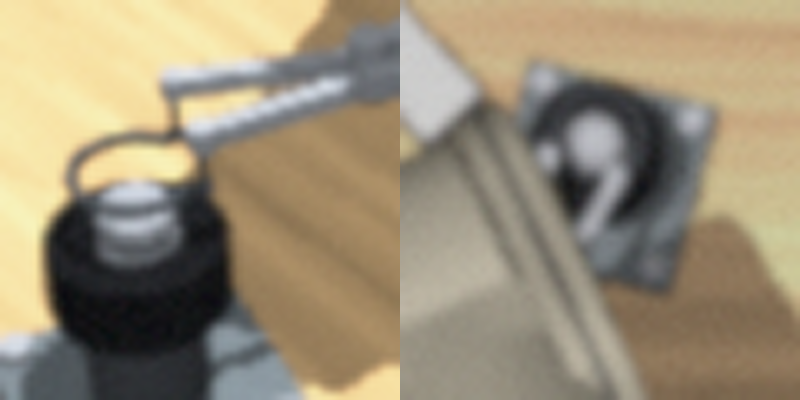

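The ring is concentric with the tip, ring centre near crop (137,170), tip axis near x = 138. I continue down.

>>> {"name": "jog_arm", "arguments": {
  "motion": [
    [1,[0,0,-5],[0,0,0]],
    [1,[0,0,-9],[0,0,0]],
    [1,[0,0,-13],[0,0,0]],
    [1,[0,0,-15],[0,0,0]],
    [1,[0,0,-15],[0,0,0]],
    [1,[0,0,-15],[0,0,0]]
  ]
}}

```text
clock: 17.02
ee_pos: [0.5152, 0.0953, 0.049]
tool_rot: [-0.588, 0.809, -0.002, 0.001]
ft_force: [-0.9, 1.0, -1.7]
width: 0.0328
```

```bash
python3 snap.py n "(285,240)" "(305,155)" 30
```

```text
scene origin 255 210 scale 6.666666666666667
top origin 275 125 scale 6.666666666666667
17.125 [0.51528429 0.09534663 0.04903209] 0.03356910048310629 [ 0.35  0.33 -0.71  1.87  0.25  1.04 -2.35] [ 0.2672744   0.66056564 -1.82882008]
```

View pics/n.png

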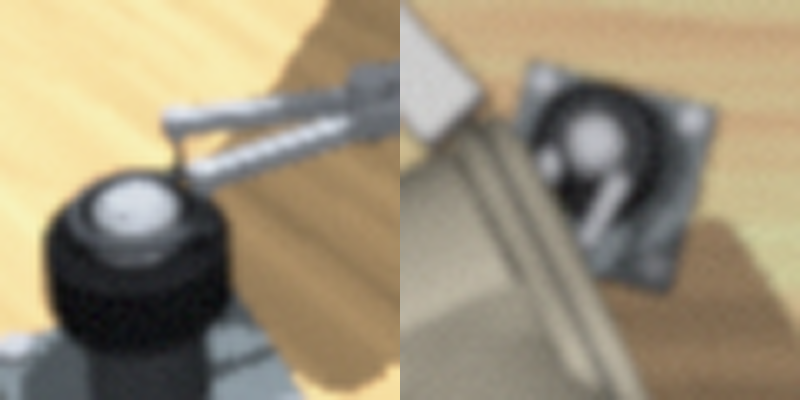

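The ring is around the axle with no contact force. I now lower in small steps to find the wheel top by touch.

>>> {"name": "jog_arm", "arguments": {
  "motion": [
    [1,[0,0,-1.5],[0,0,0]],
    [1,[0,0,-3],[0,0,0]],
    [1,[0,0,-4],[0,0,0]],
    [1,[0,0,-4],[0,0,0]],
    [1,[0,0,-4],[0,0,0]]
  ]
}}

```text
clock: 17.75
ee_pos: [0.5153, 0.0954, 0.045]
tool_rot: [-0.588, 0.809, -0.002, 0.001]
ft_force: [-0.3, 0.6, -2.3]
width: 0.0331
```

>>> {"name": "jog_arm", "arguments": {
  "motion": [
    [1,[0,0,-1.0],[0,0,0]],
    [1,[0,0,-1.0],[0,0,0]],
    [1,[0,0,-1.0],[0,0,0]]
  ]
}}

```text
clock: 18.12
ee_pos: [0.5153, 0.0954, 0.044]
tool_rot: [-0.588, 0.809, -0.002, 0.001]
ft_force: [-0.5, 0.4, -2.9]
width: 0.0331
```

>>> {"name": "jog_arm", "arguments": {
  "motion": [
    [1,[0,0,-0.8],[0,0,0]],
    [1,[0,0,-0.8],[0,0,0]],
    [1,[0,0,-0.8],[0,0,0]]
  ]
}}

```text
clock: 18.5
ee_pos: [0.5153, 0.0954, 0.0432]
tool_rot: [-0.588, 0.809, -0.002, 0.001]
ft_force: [0.3, -0.4, -2.0]
width: 0.0329
```

>>> {"name": "jog_arm", "arguments": {
  "motion": [
    [1,[0,0,-0.8],[0,0,0]],
    [1,[0,0,-0.8],[0,0,0]],
    [1,[0,0,-0.8],[0,0,0]]
  ]
}}

```text
clock: 18.88
ee_pos: [0.5153, 0.0954, 0.0425]
tool_rot: [-0.588, 0.809, -0.002, 0.001]
ft_force: [0.2, -0.0, -1.1]
width: 0.033
```

```bash
python3 snap.py o "(280,240)" "(305,150)" 25
```

```text
scene origin 255 215 scale 8.0
top origin 280 125 scale 8.0
18.975 [0.51533213 0.09535141 0.04245275] 0.03285196475924817 [ 0.35  0.34 -0.71  1.87  0.26  1.02 -2.35] [-0.43925709 -0.93500209 -1.18882496]
```

View pics/o.png

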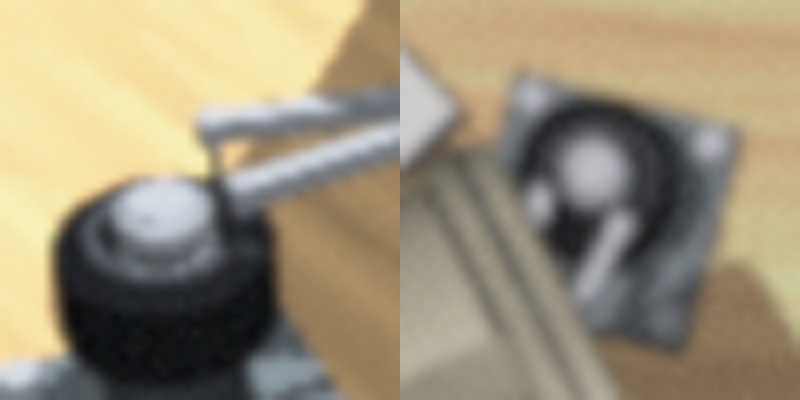

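>>> {"name": "jog_arm", "arguments": {
  "motion": [
    [1,[0,0,-1],[0,0,0]],
    [1,[0,0,-1],[0,0,0]],
    [1,[0,0,-1],[0,0,0]]
  ]
}}

```text
clock: 19.35
ee_pos: [0.5154, 0.0954, 0.0416]
tool_rot: [-0.588, 0.809, -0.002, 0.001]
ft_force: [-1.1, 0.2, 0.2]
width: 0.033
```

```bash
python3 -c "
from bench import bot
s=bot.get_state();print(s['ee_pos'],s['ft_force'],s['ft_torque'])"
```

```text
[0.51538468 0.09543648 0.04156407] [-1.13852157  0.16587279  0.18827527] [-0.01228585  0.04459179 -0.01731416]
```

Contact begins at reported z ≈ 0.043, where the force rises from -2.2 towards 0. I back off 1.4 mm so the ring sits just off the wheel, and check that it's steady.

>>> {"name": "jog_arm", "arguments": {
  "motion": [
    [1,[0,0,1],[0,0,0]],
    [1,[0,0,1.6],[0,0,0]],
    [1,[0,0,1.6],[0,0,0]],
    [1,[0,0,1.6],[0,0,0]],
    [1,[0,0,1.6],[0,0,0]],
    [1,[0,0,1.6],[0,0,0]]
  ]
}}

```text
clock: 20.1
ee_pos: [0.5153, 0.0954, 0.0431]
tool_rot: [-0.588, 0.809, -0.002, 0.001]
ft_force: [0.3, -0.2, -2.6]
width: 0.0329
```

```bash
python3 snap.py p "(285,240)" "(330,180)" 40
python3 - <<'E'
from h import *
s=cv2.imread("pics/p_scene.png")[220:255,255:295]
cv2.imwrite("pics/p2.png",cv2.convertScaleAbs(cv2.resize(s,None,fx=14,fy=14,interpolation=cv2.INTER_CUBIC),alpha=1.8))
st=bot.get_state();print(st["dq"].round(4),st["tool_rot"])
E
```

```text
scene origin 245 200 scale 5.0
top origin 290 140 scale 5.0
20.2 [0.5153919  0.09543612 0.04315833] 0.03285690453772035 [ 0.35  0.34 -0.71  1.87  0.26  1.02 -2.35] [ 0.79147941  0.03465681 -0.62489145]
[ 0.0015 -0.0004  0.0001 -0.0006 -0.0019  0.0004  0.0007] [-0.58832017  0.80862525 -0.00173066  0.00126129]
```

View pics/p2.png

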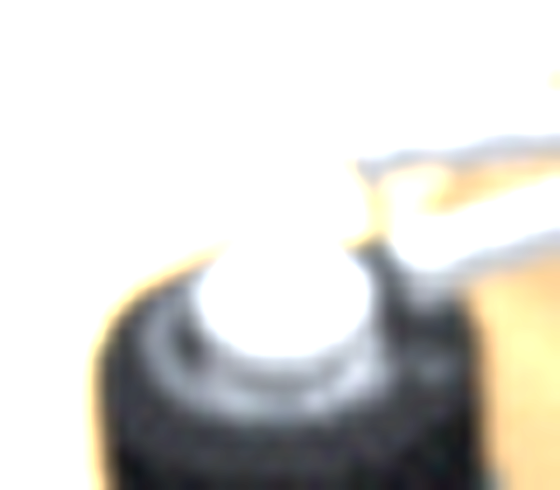

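View pics/p.png

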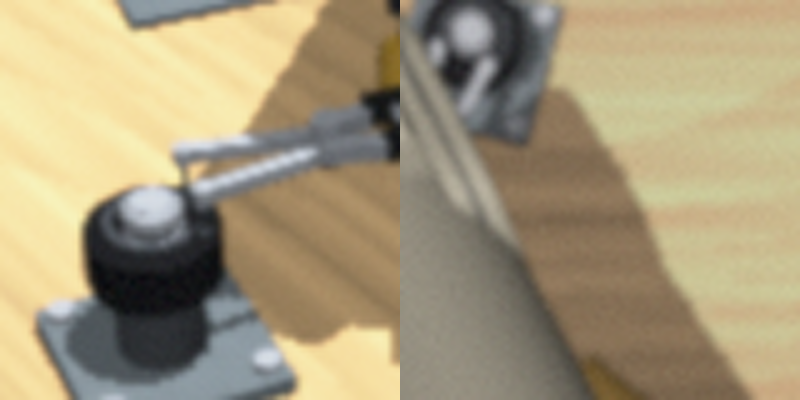

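The ring shows as a closed arc around the axle just above the wheel, roughly concentric. Force is at the free-hanging baseline and the arm is still, so I hand in.

Run:
```python
from bench import bot
print(bot.hand_in()); s=bot.get_state(); print(s["clock"],s["ee_pos"],s["width"],s["ft_force"])
```

```text
the job is handed in; nothing more can be done
None
the job is handed in; nothing more can be done
```

I mounted the black 60 mm wheel on the axle's shoulder and let go of it. I then took the black-handled pliers from the stand, squeezed them to the stop at a 70 N grip, and slid the spread ring down to the groove. The job was handed in holding it there at about 20 s; no verdict came back.

**Last checks:**
- **Wheel:** after release the pictures showed it seated and level on the shoulder, and the final picture shows no change.
- **Grip:** the finger opening was steady at 32.9 mm. The known 60 mm wheel also read about 2.6 mm low, so this matches the 36 mm at the stop.
- **Ring height:** I found the wheel top by touch, starting at reported z ≈ 0.043 m, pressed to about 2.4 N at most, then backed off. The ring should be within about 1 mm of mid-groove. Near hand-in the vertical force read -2.6, then -0.6 N, against about -2 N hanging free, so any contact is light.
- **Ring centring:** the ring showed as an arc around the axle in the scene picture, about 1 to 2 mm off-centre. The arm was still.

**Problems and disagreements:**
- **Fingertip height:** the real fingertips sat about 35 to 39 mm above the reported tool position. The first grasp therefore closed on air above the wheel, moving nothing. I corrected for this from the pictures and by contact.
- **Cameras:** the two cameras differed by up to 6 mm on the axle and 4 mm on the wheel. I did the final alignment from relative offsets in the same picture, with the top view for the depth direction.
- **Not measured:** the ring's final height and level, and its contact force on wheel and axle, were inferred rather than measured directly.

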